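Refit the tea burner's knob and hold it pressed in

ROBOT

A 7-joint arm with a two-finger parallel gripper is mounted at the origin on the work surface. World frame = base frame: x ahead of the robot, y to its left, z up, the work surface at z = 0. Lengths are in mm, angles in rad, forces in N, time in s.
With the tool pointing down it reaches from about 400 to 875 mm from the base axis. Payload 4.4 kg.
Tool frame: the origin (TCP) lies at the centre of the arm's flange, where the gripper is bolted on; the fingertips stand 173 mm ahead of it and the grasp point (between the pads) lies 155 mm ahead of it; z points along the fingers, y is the direction in which the jaws open and shut (so a half turn about z gives the same grasp; the last joint's range is limited). The gripper opens to 85 mm and grips with 20 to 120 N. Pads are 22 mm wide; open, the fingers measure 114 mm over their backs; the gripper's body (76 mm by 85 mm) begins 54 mm behind the grasp point. The pads swing forward as they close: fully open they stand 13 mm farther back than shut.
Start: joints at [1.051, 0.628, 0.038, 1.517, -0.027, 0.996, -0.02], TCP at [284.971, -584.215, 404.713] pointing down, gripper open.
Joint ranges: [-3.06, 3.06], [-0.37, 2.12], [-1.25, 1.32], [0.18, 2.47], [-1.1, 4.24], [0.23, 1.98], [-2.94, 2.94]. Speed limits (rad/s): [2.57, 2.57, 3.14, 3.14, 3.14, 3.14, 3.14].

INTERFACE

Orientations are given as [roll, pitch, yaw] about the fixed x, y, z axes, in that order (R = Rz(yaw) Ry(pitch) Rx(roll)).
In Python, from cell import * gives the robot as it stands. The module is installed in compiled form; this text tells all that it offers.
- The arm moves only by the shell command python3 -m jog 'ROWS'. ROWS is JSON, one flat list of numbers, 5 for each row, row after row: the shift along the tool's x, y, z in mm, then the turn about the tool's z in degrees, then the finger opening in mm, from 0 to 85.4. A call has 1 to 20 rows; each row is the pose to reach, as a shift and turn from the pose commanded when the call began, along the tool's axes at that moment; what a row does not reach only later rows make up. A row lasts 1/12 s, in which the tool goes at most 41.7 mm and 7.16 degrees, less where a joint would pass 70% of its speed; a pose out of reach is approached as far as the arm can. A call with a gripper value outside its range is refused whole. The fingers move at their own pace and stop on an object; the grip force is fixed at half the most. Time passes only in rows, so rows that repeat a pose let the fingers close. It gives the time, the measured TCP pose, the force and the opening at its end, in the units of the state.
- read_state(): the state, without advancing time (a new reading comes with each control period).
- get_image(name): name is "scene" or "top"; returns (picture, depth): 384x512x3 uint8, blue, green, red; 384x512 float32, mm along the optical axis (not along the pixel's ray), 0 where there is no reading.
- camera_params(name): a dict with "K" (3x3 intrinsics, pixels), "T" (4x4, takes a point from camera to world coordinates). Camera axes: x right, y up, looking along -z (the intrinsics and any distortion apply to the point x, -y, -z); pixel columns grow to the right and rows downward; lengths in mm; the calibration is good to about 2 mm. A picture is of the moment at which its call begins. camera_params takes no time and is no camera call.
- finish_job(): hands the job in, once; it reports no verdict.
The state is a dict: "clock": time; "qpos": joint angles; "qd": joint speeds; "tau": joint torques, N m; "eef_pos": TCP position; "tool_rot": TCP orientation; "force": force on the tool from outside, world axes, zero at the start; "torque": the same for the moment, N m; "width": finger opening in mm.
Only numpy, scipy, OpenCV 4.12 (cv2) and the standard library are available. Lean on these libraries where they do the work, as an engineer would, in place of code of your own. Each camera call takes 0.05 s, during which the arm holds its last target.

TASK

The control knob has come off the gas tea burner and stands on the tiles. Pick it up, turn it so that its D-shaped socket matches the D-shaped valve stem on the burner's front deck, push it fully home on the stem and press stem and knob down against the spring as a person does to light it. Finish while still holding the knob pressed well in (do not let go or ease off), and do not disturb the teapot, the canister or the glasses.

Things in the scene. Friction and masses are not known exactly. Their poses are not given: they have to be found in the camera images.
- knob_center (a point): Loose black knob, upright on the tiles, about 40 to 85 g, 44 mm tall; this point is on its axis, 22 mm above its underside. Round skirt, 46 mm diameter, 0 to 18 mm up; on it an upright grip bar, 18 to 44 mm up, 14 mm thick (along y), 47 mm long along x, from x = -21 mm (square end) to +26 mm (pointed end). z is up, x points to the pointed end.
- knob_socket (a point): Mouth of the knob's D-shaped socket: centre of its underside, axes as knob_center. Socket 14 mm deep, round, 16 mm diameter, with its flat on the pointed-end side (+x), 4 mm from the axis. It fits the stem only with the pointed end turned to the side of the stem's flat, within about 0.2 rad; a half turn off does not fit.
- stem_top (a point): Top centre of the steel valve stem, upright on the burner's front deck, 28 mm above it at rest. D-shaped, 14 mm diameter, flat 3 mm from the axis on its +x side (z up), 2 mm chamfer on top. A brass tab at its foot also points to +x. Stiff to turn (0.1 N m). Knob fully home: knob_socket 14 mm below this point, knob_center 8 mm above it. Moves down when pressed.
- stem (a joint): How far the sprung stem is pressed down, m: 0 at rest, 0.008 at its stop. The spring starts at about 4 N and reaches about 9 N at the stop; it comes back up when released.
- burner: Tea burner, fixed: a body 300 mm (x) by 230 mm (y), origin under its centre on the tiles, front deck towards its -x side at 45 mm height. The stem is at x = -95 mm, y = 0. The burner block behind the deck (from x = -40 mm) is 61 mm high, with pan supports up to 88 mm.
- teapot: White teapot, loose, 125 mm tall, 200 mm from spout (+x) to handle; origin under its centre. Leave alone.
- canister: Steel sugar canister with clip, loose, 94 mm diameter, 111 mm tall; origin under its centre. Leave alone.
- glass0: Gold-rimmed tea glass on the oval tray, loose, 62 mm diameter at the rim, 88 mm tall; origin under its centre. Leave alone.
- glass1: The other gold-rimmed tea glass on the tray, same size. Leave alone.
Things that resemble listed ones, but are neither listed nor needed, are in the scene too. What is shaped like the part that bears knob_center but green or purple is not meant.

How it is judged (in metres and radians):
On the way, in this order (a step that is already met when the one before it is completed fails the run):
1. the knob is picked up off the tiles (height (world z) of knob_socket above 0.03 m and contact force between the fingers and knob above 0.5 N), for 0.2 s.
2. the knob is home on the stem, socket flat to stem flat (horizontal distance between knob_center and stem_top below 0.004 m and z of knob_center in the frame of stem_top between 0.003 and 0.0115 m and angle between the x axis of knob_center and the x axis of stem_top, either way round below 0.4 rad and angle between knob_center's own z axis and vertical below 0.12 rad), for 0.2 s.
At the end, for the whole second after the job is handed in: The knob is on the stem, upright, socket flat to stem flat, its centre within 4 mm of the stem's axis and pushed home to within 3.5 mm of the bottom of the socket; the stem is pressed down more than 4 mm of its 8 mm and kept there by the gripper still bearing on the knob, through the last second (all of step 2 and value of joint stem above 0.004 m and contact force between the fingers and knob above 1.5 N and contact force between knob and burner above 1.5 N); the arm keeps its last pose, push and grip.
It fails at once if the teapot is shifted more than 25 mm or tipped (distance of teapot from where it was at the start of the episode above 0.025 m or angle between teapot's own z axis and vertical above 0.3 rad).
It fails at once if the sugar canister is shifted more than 25 mm or tipped (distance of canister from where it was at the start of the episode above 0.025 m or angle between canister's own z axis and vertical above 0.3 rad).
It fails at once if the first glass is shifted more than 25 mm or tipped (distance of glass0 from where it was at the start of the episode above 0.025 m or angle between glass0's own z axis and vertical above 0.3 rad).
It fails at once if the second glass is shifted more than 25 mm or tipped (distance of glass1 from where it was at the start of the episode above 0.025 m or angle between glass1's own z axis and vertical above 0.3 rad).
It also fails if it takes over 42 s, if anything falls off the work surface, if the arm or the gripper's body presses on something with over 40 N, if the wrist force passes 120 N, or if a joint passes its speed limit or range.

## Working session

There is one attempt and no reset: what is moved stays moved. The work goes in short steps, Python scripts to look and compute and a shell command to move; the robot and the scene stay as the last step left them, time stands still between calls to the robot, and variables do not carry over. Pictures are saved under pics/ and viewed, and the job is handed in when it is done.

```bash
mkdir -p pics
python3 - <<'E'
from cell import *
import cv2,numpy as np
for n in ("scene","top"):
    im,d=get_image(n); cv2.imwrite(f"pics/{n}0.png",im); np.save(f"{n}0.npy",d)
    p=camera_params(n); print(n,np.round(p["K"],1).tolist(),np.round(p["T"],3).tolist(),p.keys())
print(read_state())
E
```

```text
scene [[465.6, 0.0, 255.5], [0.0, 465.6, 189.9], [0.0, 0.0, 1.0]] [[-0.787, -0.409, 0.462, 1281.385], [0.617, -0.509, 0.6, 947.008], [-0.01, 0.757, 0.653, 1107.218], [0.0, 0.0, 0.0, 1.0]] dict_keys(['K', 'T'])
top [[409.7, 0.0, 257.3], [0.0, 409.7, 189.3], [0.0, 0.0, 1.0]] [[0.016, 0.976, -0.218, 276.202], [-1.0, 0.015, -0.006, -9.798], [-0.003, 0.218, 0.976, 1407.425], [0.0, 0.0, 0.0, 1.0]] dict_keys(['K', 'T'])
{'clock': 0.1, 'qpos': array([ 1.05117989,  0.62927003,  0.03843651,  1.5182492 , -0.02699127,
        0.99631518, -0.01999613]), 'qd': array([-0.00026582, -0.0037428 , -0.00090767, -0.00150613, -0.00059746,
       -0.00012924,  0.00121303]), 'tau': array([ 3.15850630e-03, -5.64524138e+01,  1.23027507e+00, -1.93971616e+01,
        1.12593948e-02,  5.45399962e-03,  1.61914778e-05]), 'eef_pos': array([ 284.87906615, -583.9592915 ,  403.87603287]), 'tool_rot': array([-3.13986873e+00,  2.04731904e-05,  4.53832169e-01]), 'force': array([ 1.06069837, -0.06666865, -0.32138961]), 'torque': array([0.02673427, 0.03955238, 0.02016673]), 'width': 85.23723669671695}
```

View pics/scene0.png

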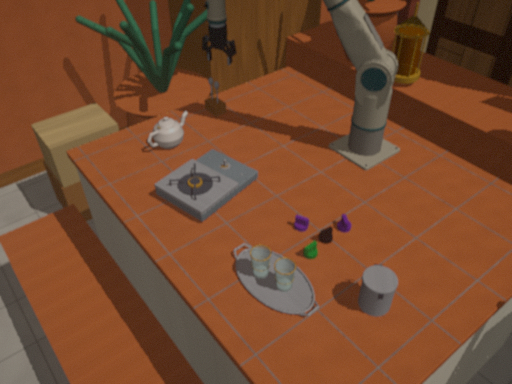

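View pics/top0.png

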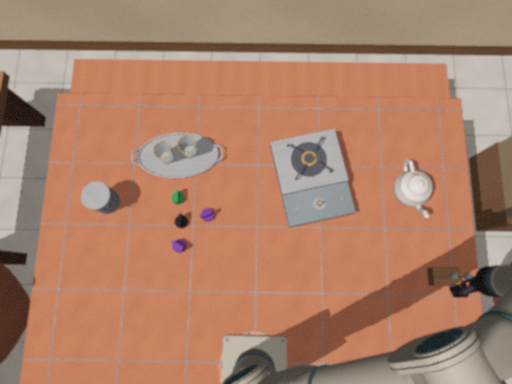

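The black knob is at top (181,221) and scene (327,234). The look-alikes are green at top (178,197) and purple at top (208,214) and (179,246). The stem is at top (320,203). I'll check these in close crops.

Run:
```python
import cv2,numpy as np
t=cv2.imread("pics/top0.png"); s=cv2.imread("pics/scene0.png")
def c(im,x,y,w,h,k): return cv2.resize(im[y:y+h,x:x+w],None,fx=k,fy=k,interpolation=cv2.INTER_CUBIC)
a=c(t,160,185,64,72//1,6); 
cv2.imwrite("pics/a.png",np.hstack([c(t,160,205,40,30,10),c(s,307,215,40,30,10)]))
cv2.imwrite("pics/b.png",np.hstack([c(t,300,188,40,30,10),c(s,207,150,40,30,10)]))
```

```text
(no output)
```

View pics/a.png

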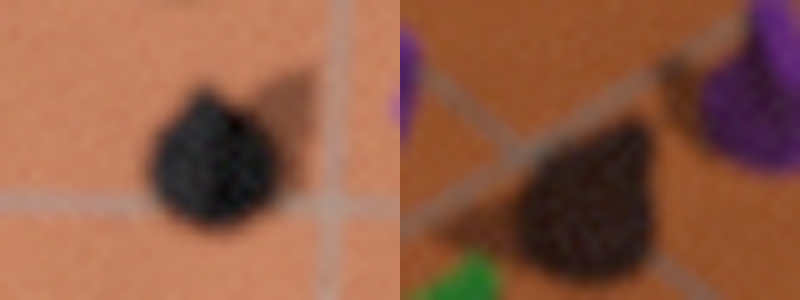

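View pics/b.png

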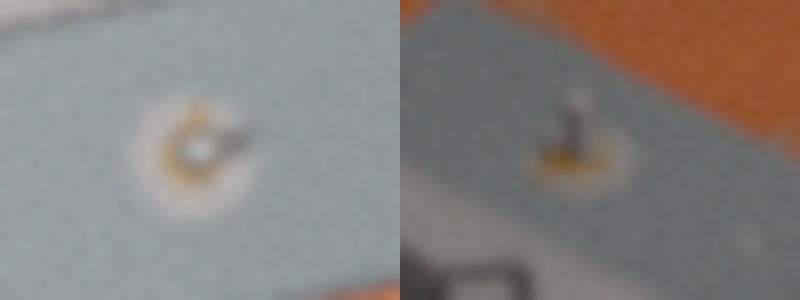

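```bash
cat > h.py <<'E'
import cv2,numpy as np
from cell import *
def cam(n):
    p=camera_params(n); return p["K"],np.array(p["T"])
C={n:cam(n) for n in("scene","top")}
def proj(n,P):
    K,T=C[n]; q=(np.atleast_2d(P)-T[:3,3])@T[:3,:3]
    return np.c_[K[0,2]+K[0,0]*q[:,0]/-q[:,2], K[1,2]+K[1,1]*(-q[:,1])/-q[:,2]]
def unproj(n,u,v,z):
    K,T=C[n]; d=T[:3,:3]@np.array([(u-K[0,2])/K[0,0],-(v-K[1,2])/K[1,1],-1])
    t=(z-T[2,3])/d[2]; return T[:3,3]+t*d
a=np.linspace(0,2*np.pi,40,endpoint=False)
ring=lambda r,z,x=0,y=0:np.c_[x+r*np.cos(a),y+r*np.sin(a),0*a+z]
def knobhulls(x,y,yaw,z0=0):
    sk=np.vstack([ring(23,0),ring(23,18)])
    b=[(-21,-7),(-21,7),(19,7),(26,0),(19,-7)]
    bar=np.array([(u,v,z) for u,v in b for z in(18,44)],float)
    R=np.array([[np.cos(yaw),-np.sin(yaw),0],[np.sin(yaw),np.cos(yaw),0],[0,0,1]])
    return [h@R.T+[x,y,z0] for h in(sk,bar)]
def sil(n,hulls,x0,y0,w,h,S=8):
    m=np.zeros((h*S,w*S),np.uint8)
    for H in hulls:
        p=(proj(n,H)+0.5-[x0,y0])*S-0.5
        cv2.fillConvexPoly(m,cv2.convexHull(np.round(p*16).astype(np.int32)),255,shift=4)
    m=cv2.GaussianBlur(m.astype(np.float32)/255,(0,0),S*0.6)
    return cv2.resize(m,(w,h),interpolation=cv2.INTER_AREA)
E
python3 - <<'E'
from h import *
from scipy.optimize import minimize
print(unproj("top",181,221,20),unproj("scene",327,234,20),unproj("top",319.5,203,73),unproj("scene",225.5,160,60))
box={"top":(166,208,30,24),"scene":(314,223,26,24)}
obs={}
for n,(x0,y0,w,h) in box.items():
    im=cv2.imread(f"pics/{n}0.png")[y0:y0+h,x0:x0+w].astype(np.float32)
    r=im[...,2]; bg=np.percentile(r,80); fg=np.percentile(r,3)
    obs[n]=np.clip((r-bg*0.62)/(fg-bg*0.62),0,1)  # shadow ~ cut
def cost(p,names):
    return sum(((sil(n,knobhulls(p[0],p[1],p[2]),*box[n])-obs[n])**2).sum() for n in names)
p0=unproj("top",181,221,20)
for names in (["top"],["scene"],["top","scene"]):
    best=[]
    for yaw in np.arange(0,6.28,.4):
        r=minimize(cost,[p0[0],p0[1],yaw],args=(names,),method="Nelder-Mead",options=dict(initial_simplex=[[p0[0]-5,p0[1],yaw],[p0[0]+8,p0[1],yaw],[p0[0],p0[1]+8,yaw],[p0[0],p0[1],yaw+.4]]))
        best.append((r.fun,*r.x))
    best.sort(); print(names); print(np.round(best[:5],2))
E
```

```text
[471.14185735 258.22682398  20.        ] [466.28575072 262.06683801  20.        ] [ 530.70173221 -207.41388996   73.        ] [ 521.92869103 -220.45917298   60.        ]
['top']
[[ 26.76 473.17 258.68   2.76]
 [ 26.84 472.73 258.69   2.78]
 [ 26.86 472.32 258.6    2.97]
 [ 26.91 473.09 258.71   5.45]
 [ 26.93 472.98 259.03   2.8 ]]
['scene']
[[4.5700e+01 4.7027e+02 2.5876e+02 1.4000e-01]
 [4.5700e+01 4.6987e+02 2.5839e+02 6.4200e+00]
 [4.5740e+01 4.7086e+02 2.5895e+02 6.4200e+00]
 [4.5820e+01 4.7012e+02 2.5799e+02 1.2000e-01]
 [4.5840e+01 4.7007e+02 2.5812e+02 1.4000e-01]]
['top', 'scene']
[[ 74.48 471.53 259.13   3.13]
 [ 74.67 471.87 259.57   3.13]
 [ 74.69 471.44 258.86   3.14]
 [ 74.75 472.08 259.3    3.16]
 [ 74.9  471.53 259.28   3.18]]
```

Run:
```python
from h import *
t=cv2.imread("pics/top0.png"); s=cv2.imread("pics/scene0.png")
out=[]
for n,im,(x0,y0,w,h) in(("top",t,(166,208,30,24)),("scene",s,(312,220,30,24))):
    c=np.clip(255*(im[y0:y0+h,x0:x0+w]/255.)**0.45,0,255).astype(np.uint8)
    row=[]
    for yaw in(None,0,0.14,3.0):
        k=cv2.resize(c,None,fx=13,fy=13,interpolation=cv2.INTER_CUBIC)
        if yaw is not None:
            for H,col in zip(knobhulls(471.5,259,yaw),((0,255,0),(255,255,0))):
                p=(proj(n,H)+.5-[x0,y0])*13
                cv2.polylines(k,[cv2.convexHull(p.astype(np.int32))],True,col,1)
        row.append(k)
    out.append(np.hstack(row[:2])); 
cv2.imwrite("pics/c.png",np.vstack(out)); print(out[0].shape)
np.set_printoptions(linewidth=250)
print(t[208:232,170:194,2]); print(s[222:246,314:338,2])
```

```text
(312, 780, 3)
[[198 198 197 199 200 199 199 199 197 197 196 198 196 195 199 194 195 197 196 196 194 197 192 185]
 [197 197 199 199 198 200 197 199 200 197 198 197 197 198 198 196 196 197 194 196 197 197 191 183]
 [197 198 199 197 196 200 199 200 197 197 196 197 197 195 196 197 198 196 195 194 194 192 188 181]
 [197 198 196 198 197 197 199 198 197 196 195 195 196 196 197 195 193 190 185 183 178 178 183 183]
 [195 198 198 196 199 197 199 197 194 186 182 184 192 195 197 190 185 174 161 153 151 164 184 185]
 [197 197 196 196 197 195 196 194 182 161 146 157 179 190 188 176 158 148 137 133 138 160 180 181]
 [196 198 196 197 195 198 196 184 158 120  93 113 146 170 167 156 135 131 131 128 134 158 178 181]
 [197 196 198 196 196 196 190 170 131  81  51  64  91 119 126 127 126 129 128 130 137 162 180 183]
 [196 194 194 197 196 189 173 138  92  52  41  41  40  56  72  93 116 126 128 129 139 161 179 183]
 [197 196 196 197 189 172 137  94  54  53  41  38  30  15  38  67  96 116 125 133 139 161 181 181]
 [197 195 196 193 180 141  88  57  46  43  39  30  28  17  27  44  62 102 119 133 146 169 181 18
[... 2967 characters left out ...]
7 147]
 [ 88  92  87  88  76  56  43  41  41  47  42  48  49  44  49  43  45  59 102 135 146 151 146 150]
 [ 82  81  92  98  86  68  47  43  40  42  45  43  46  45  41  41  48  71 105 131 143 146 148 148]
 [ 66  70  95 114 107  94  80  59  47  42  46  42  44  43  41  51  66  97 117 130 136 142 145 146]
 [ 43  54  91 122 129 126 119  98  78  72  59  56  56  60  68  81  99 124 138 136 132 137 142 143]
 [ 35  42  83 123 141 146 141 132 119 109  98  91  94  96 108 122 131 142 144 144 137 133 134 140]
 [ 39  42  78 123 148 149 148 145 144 136 128 131 127 130 138 142 145 146 148 148 144 137 133 132]
 [ 37  44  84 130 146 148 148 149 148 145 145 147 146 145 147 148 146 149 148 147 148 144 136 132]]
```

View pics/c.png

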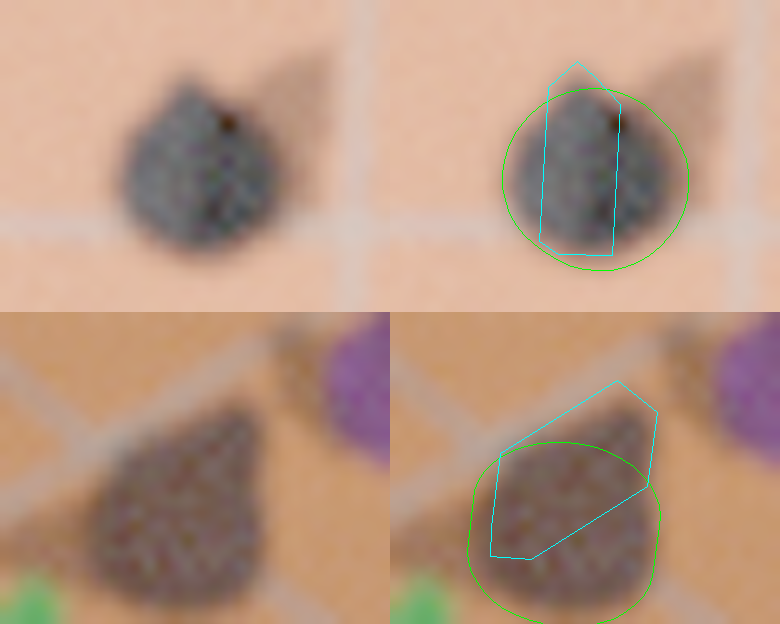

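Run:
```python
from h import *
from scipy.optimize import minimize
box={"top":(168,209,17,22),"scene":(318,225,21,21)}
obs={}
for n,(x0,y0,w,h) in box.items():
    im=cv2.imread(f"pics/{n}0.png")[y0:y0+h,x0:x0+w].astype(np.float32)
    r=im[...,2]; bg,fg=(196,35) if n=="top" else (147,45)
    obs[n]=np.clip((bg-r)/(bg-fg),0,1)
def hulls(p,s):
    a=knobhulls(0,0,p[2]); 
    for h in a: h[:,:2]*=s
    return [h+[p[0],p[1],0] for h in a]
def cost(q,names):
    if not .8<q[3]<1.1: return 1e3
    return sum((np.abs(sil(n,hulls(q[:3],q[3]),*box[n])-obs[n])).sum() for n in names)
for names in (["top"],["scene"],["top","scene"]):
    best=[]
    for yaw in np.arange(-3.1,3.1,.35):
        b=np.array([471,259,yaw,.92])
        r=minimize(cost,b,args=(names,),method="Nelder-Mead",options=dict(initial_simplex=b+np.vstack([np.zeros(4),np.diag([6,6,.4,.08])])))
        best.append((r.fun,*r.x))
    best.sort(); print(names); print(np.round(best[:5],2))
```

```text
['top']
[[ 1.1490e+01  4.7158e+02  2.5973e+02 -1.0000e-01  9.0000e-01]
 [ 1.1500e+01  4.7153e+02  2.5985e+02 -1.3000e-01  9.0000e-01]
 [ 1.1530e+01  4.7177e+02  2.5966e+02 -9.0000e-02  9.0000e-01]
 [ 1.1590e+01  4.7179e+02  2.5997e+02 -1.1000e-01  9.0000e-01]
 [ 1.1590e+01  4.7166e+02  2.5984e+02 -1.0000e-01  9.0000e-01]]
['scene']
[[ 3.6780e+01  4.7133e+02  2.5921e+02 -1.3000e-01  9.4000e-01]
 [ 3.6800e+01  4.7158e+02  2.5930e+02 -1.3000e-01  9.4000e-01]
 [ 3.6820e+01  4.7154e+02  2.5909e+02 -1.3000e-01  9.5000e-01]
 [ 3.6820e+01  4.7164e+02  2.5923e+02 -1.3000e-01  9.5000e-01]
 [ 3.6830e+01  4.7156e+02  2.5917e+02 -1.5000e-01  9.4000e-01]]
['top', 'scene']
[[ 4.9750e+01  4.7161e+02  2.5966e+02 -1.4000e-01  9.2000e-01]
 [ 4.9850e+01  4.7163e+02  2.5962e+02 -1.4000e-01  9.2000e-01]
 [ 4.9880e+01  4.7177e+02  2.5950e+02 -1.4000e-01  9.3000e-01]
 [ 4.9930e+01  4.7166e+02  2.5976e+02 -1.5000e-01  9.2000e-01]
 [ 5.0020e+01  4.7176e+02  2.5976e+02 -1.5000e-01  9.2000e-01]]
```

Both cameras put the knob at (471.6, 259.6) with its point at a yaw of about -0.14 rad. Next is the stem.

Run:
```python
from h import *
t=cv2.imread("pics/top0.png"); s=cv2.imread("pics/scene0.png")
o=[]
for im,(x0,y0) in((t,(310,193)),(s,(214,152))):
    k=cv2.resize(im[y0:y0+20,x0:x0+20],None,fx=20,fy=20,interpolation=cv2.INTER_CUBIC)
    k=cv2.convertScaleAbs(k,alpha=1.5,beta=-60 if im is t else -20)
    for i in range(0,20,5):
        cv2.putText(k,str(x0+i),(i*20,10),0,.35,(0,0,255)); cv2.putText(k,str(y0+i),(0,i*20+12),0,.35,(0,0,255))
        cv2.line(k,(i*20+10,0),(i*20+10,5),(0,0,255)); cv2.line(k,(0,i*20+10),(5,i*20+10),(0,0,255))
    o.append(k)
cv2.imwrite("pics/d.png",np.hstack(o))
x0,y0=262,122
k=cv2.resize(t[y0:y0+112,x0:x0+100],None,fx=5,fy=5,interpolation=cv2.INTER_CUBIC)
cv2.imwrite("pics/e.png",k)
```

```text
(no output)
```

View pics/d.png

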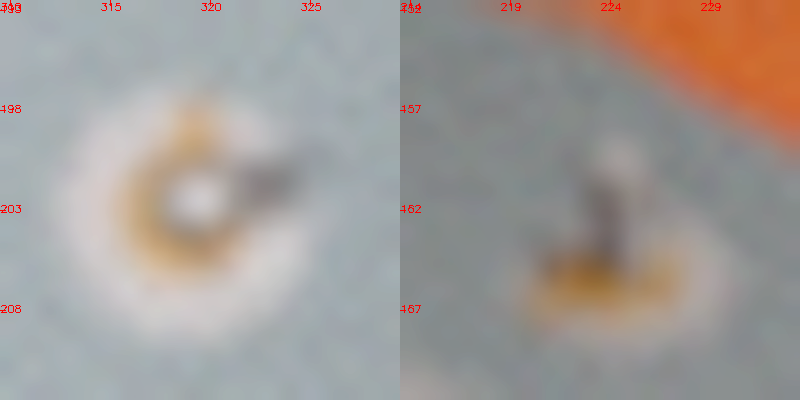

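View pics/e.png

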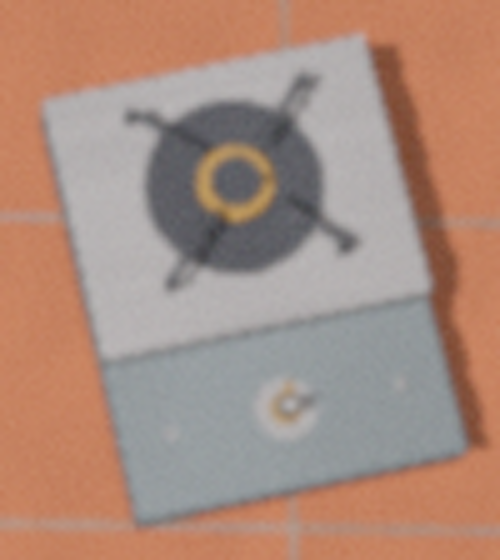

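Run:
```python
from h import *
e=lambda x,y,z:unproj("top",262+x/5-.4,122+y/5-.4,z)
FL,FR=e(135,523,45),e(466,450,45); d=FL-FR; print(FL,FR,np.linalg.norm(d))
yaw=np.arctan2(-d[0],d[1]); print("yaw front edge",yaw)
ax=np.array([np.cos(yaw),np.sin(yaw),0]); print("stem from edge",(FL+FR)/2+55*ax)
BL,BR=e(44,100,61),e(363,36,61); d2=BL-BR; print("back",np.linalg.norm(d2),np.arctan2(-d2[0],d2[1]),"len",np.linalg.norm((BL+BR-FL-FR)/2), "stem",(BL+BR)/2-245*ax)
ml=(e(107,358,61)+e(431,292,61))/2;print("mid61",ml-55*ax)
print("disc",unproj("top",319,203.2,46),"top",unproj("top",319.5,202.5,73))
print("tab",unproj("top",319.5,197.5,49), "rivets",e(171,432,45),e(399,383,45), (e(171,432,45)+e(399,383,45))/2)
S=lambda X,Y,z:unproj("scene",214+(X-400-10)/20,152+(Y-10)/20,z)
print("scene top",S(620,155,73),"ring",S(612,282,48))
```

```text
[ 455.655052   -107.07482504   45.        ] [ 508.40854977 -329.72636935   45.        ] 228.8157374593627
yaw front edge 0.2326430044591624
stem from edge [ 535.5501256 -205.7203401   45.       ]
back 227.1536190899404 0.22243354388881328 len 296.87919583775806 stem [ 533.01580142 -210.55601481   61.        ]
mid61 [ 535.58709376 -209.39665348   61.        ]
disc [ 535.13824931 -209.71268595   46.        ] top [ 532.38650334 -207.44297375   73.        ]
tab [ 554.19590662 -211.29463029   49.        ] rivets [ 517.67712796 -131.39686128   45.        ] [ 553.71556132 -286.01328366   45.        ] [ 535.69634464 -208.70507247   45.        ]
scene top [ 531.5834135  -212.02648136   73.        ] ring [ 537.20250601 -208.9474956    48.        ]
```

Run:
```python
from h import *
o=[]
for n,(x0,y0) in(("top",(310,193)),("scene",(214,155))):
    im=cv2.imread(f"pics/{n}0.png")[y0:y0+20,x0:x0+20].astype(float)
    sat=(im[...,2]-im[...,0]); 
    if n=="scene": 
        sat[:6,9:]=0; sat[:9,13:]=0
    sat=np.clip((sat-sat.min())/(np.percentile(sat,99.5)-sat.min()),0,1)
    a=cv2.applyColorMap((cv2.resize(sat,None,fx=20,fy=20,interpolation=cv2.INTER_CUBIC).clip(0,1)*255).astype(np.uint8),2)
    for yaw,col in((-.5,(255,0,0)),(-.13,(255,255,255)),(.23,(0,255,0))):
        c=np.array([534.5,-208.6,48]); P=[c,c+18*np.array([np.cos(yaw),np.sin(yaw),0])]
        p=((proj(n,P)-[x0,y0]+.5)*20).astype(int); cv2.line(a,tuple(map(int,p[0])),tuple(map(int,p[1])),col,1)
    p=((proj(n,ring(7,73,534.5,-208.6))-[x0,y0]+.5)*20).astype(np.int32); cv2.polylines(a,[p],True,(255,255,255),1)
    o.append(a)
cv2.imwrite("pics/f.png",np.hstack(o))
```

```text
(no output)
```

View pics/f.png

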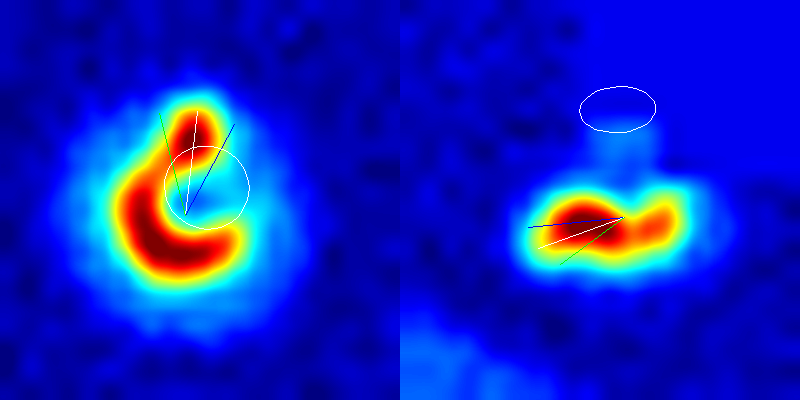

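Run:
```python
from h import *
from scipy.optimize import minimize
boxes={"top":(310,193,18,17),"scene":(214,160,20,14)}
obs={};W={}
for n,(x0,y0,w,h) in boxes.items():
    im=cv2.imread(f"pics/{n}0.png")[y0:y0+h,x0:x0+w].astype(float)
    b=(im[...,2]-im[...,0])/im.mean(2); b-=np.median(b); obs[n]=b/np.percentile(b,98.5); W[n]=np.ones_like(b)
W["top"][7:12,11:16]=0   # shadow
def model(n,q):
    x,y,yaw,R,L,wd=q; bx=boxes[n]
    c,s=np.cos(yaw),np.sin(yaw); z=48
    tab=np.array([(x+u*c-v*s,y+u*s+v*c,z) for u in(0,L) for v in(-wd,wd)])
    st=np.vstack([ring(7,45,x,y),ring(7,73,x,y)])
    return np.clip(sil(n,[ring(R,z,x,y),tab],*bx)-sil(n,[st],*bx),0,1)
def cost(q,names):
    pen=1e2*(max(0,2-q[5])+max(0,q[5]-5)+max(0,q[4]-24)+max(0,8-q[3]))
    return pen+sum((W[n]*np.abs(model(n,q)-obs[n])).sum() for n in names)
for names in(["top"],["scene"],["top","scene"]):
    B=[]
    for y0 in(-1,-.6,-.3,0,.3,.6):
        b=np.array([534,-208.5,y0,10.5,17,3]); 
        r=minimize(cost,b,args=(names,),method="Nelder-Mead",options=dict(maxiter=1500,initial_simplex=b+np.vstack([np.zeros(6),np.diag([4,4,.3,2,4,1])])))
        B.append((r.fun,*r.x))
    B.sort(); print(names); print(np.round(B[:3],2))
```

```text
['top']
[[ 2.5500e+01  5.3598e+02 -2.1179e+02  7.0000e-02  1.4240e+01  1.7730e+01
   3.5900e+00]
 [ 2.5510e+01  5.3581e+02 -2.1139e+02  3.0000e-02  1.4410e+01  1.8530e+01
   2.8900e+00]
 [ 2.5550e+01  5.3584e+02 -2.1102e+02 -2.0000e-02  1.4080e+01  1.7760e+01
   3.4800e+00]]
['scene']
[[ 2.1610e+01  5.3502e+02 -2.0957e+02 -8.0000e-02  1.4410e+01  1.9530e+01
   3.7400e+00]
 [ 2.1630e+01  5.3566e+02 -2.0956e+02  0.0000e+00  1.4590e+01  1.9640e+01
   2.8400e+00]
 [ 2.1700e+01  5.3585e+02 -2.1005e+02  5.0000e-02  1.4050e+01  1.8860e+01
   3.7300e+00]]
['top', 'scene']
[[ 4.7810e+01  5.3571e+02 -2.1050e+02 -7.0000e-02  1.3920e+01  1.8060e+01
   3.5700e+00]
 [ 4.7850e+01  5.3568e+02 -2.1053e+02 -5.0000e-02  1.3960e+01  1.8240e+01
   3.3900e+00]
 [ 4.8050e+01  5.3582e+02 -2.1095e+02  1.0000e-02  1.4350e+01  1.8730e+01
   2.5500e+00]]
```

```bash
cat >> h.py <<'E'
from scipy.spatial.transform import Rotation as Rn
def go(x,y,z,yaw,pos=None):
    s=read_state(); p=s["eef_pos"] if pos is None else np.array(pos)
    R=Rn.from_euler("xyz",s["tool_rot"])
    d=R.inv().apply(np.array([x,y,z])-p); t=np.degrees(s["tool_rot"][2]-yaw)
    print("shift",np.round(d,1),"turn",round(t,1),"|d|",round(np.linalg.norm(d)))
def st():
    s=read_state(); print(round(s["clock"],2),np.round(s["eef_pos"],1),np.round(s["tool_rot"],3),"F",np.round(s["force"],1),"w",round(s["width"],1))
E
python3 - <<'E'
from h import *
go(560,-200,400,-.14); go(471.6,259.6,330,-.14)
E
```

```text
shift [ 415.6 -224.5    4.3] turn 34.0 |d| 472
shift [ 537.6 -676.2   75. ] turn 34.0 |d| 867
```

```bash
python3 -m jog '[416,-224,4,34,85, 416,-224,4,34,85, 416,-224,4,34,85, 416,-224,4,34,85, 416,-224,4,34,85, 416,-224,4,34,85, 416,-224,4,34,85, 416,-224,4,34,85, 416,-224,4,34,85, 416,-224,4,34,85, 416,-224,4,34,85, 416,-224,4,34,85, 416,-224,4,34,85]'; python3 -c "
from h import *
go(471.6,259.6,330,-.14)"
```

```text
clock: 1.18
eef_pos: [563.5, -194.8, 399.9]
tool_rot: [-3.138, -0.0, -0.131]
force: [0.3, -0.0, -0.3]
width: 85.2
shift [-150.3 -438.3   71.4] turn 0.5 |d| 469
```

```bash
python3 -c "
from h import *
go(471.6,259.6,330,-.14,(560.7,-200.5,400.7))"
```

```text
shift [-148.2 -444.3   72.2] turn 0.5 |d| 474
```

```bash
python3 -m jog '[-152,-443,70,0,85, -152,-443,70,0,85, -152,-443,70,0,85, -152,-443,70,0,85, -152,-443,70,0,85, -152,-443,70,0,85, -152,-443,70,0,85, -152,-443,70,0,85, -152,-443,70,0,85, -152,-443,70,0,85, -152,-443,70,0,85, -152,-443,70,0,85, -152,-443,70,0,85, -152,-443,70,0,85, -152,-443,70,0,85, -152,-443,70,0,85]'
python3 - <<'E'
from h import *
go(471.6,259.6,194,-.14)
for n in("scene","top"):
    im,_=get_image(n); cv2.imwrite(f"pics/{n}1.png",im)
st()
t=cv2.imread("pics/top1.png"); s=cv2.imread("pics/scene1.png")
f=lambda im,x,y:cv2.resize(im[y:y+100,x:x+80],None,fx=5,fy=5,interpolation=cv2.INTER_CUBIC)
cv2.imwrite("pics/g.png",np.hstack([f(t,140,170),f(s,285,165)]))
E
```

```text
clock: 2.52
eef_pos: [472.7, 256.9, 331.0]
tool_rot: [3.14, -0.001, -0.143]
force: [-0.0, -0.3, -1.0]
width: 85.0
shift [ -1.5  -2.7 137. ] turn -0.2 |d| 137
2.62 [472.5 257.4 331. ] [ 3.141e+00 -1.000e-03 -1.430e-01] F [-0.1 -0.6 -0.7] w 85.0
```

View pics/g.png

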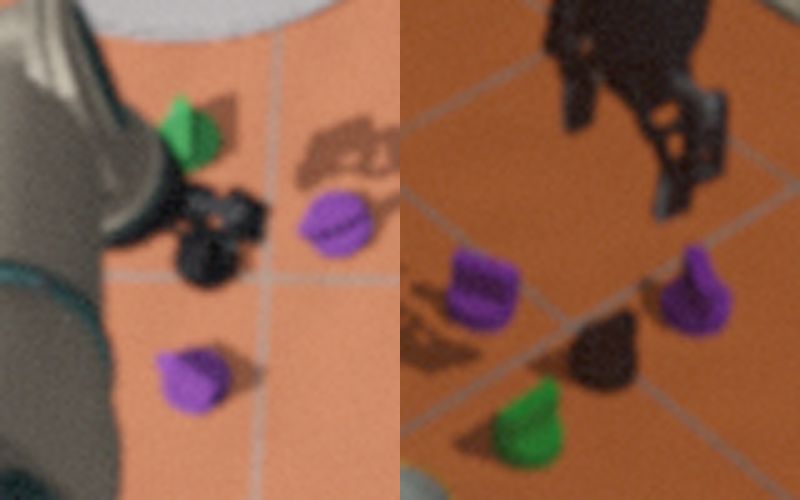

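```bash
python3 -m jog '[0,0,40,0,50, 0,0,75,0,50, 0,0,95,0,50, 0,0,95,0,50, 0,0,95,0,50, 0,0,95,0,50]'
python3 - <<'E'
from h import *
for n in("scene","top"):
    im,_=get_image(n); cv2.imwrite(f"pics/{n}2.png",im)
st()
t=cv2.imread("pics/top2.png"); s=cv2.imread("pics/scene2.png")
f=lambda im,x,y:cv2.resize(im[y:y+60,x:x+50],None,fx=8,fy=8,interpolation=cv2.INTER_CUBIC)
g=np.hstack([f(t,155,190),f(s,300,195)]);g=(255*(g/255.)**.6).astype(np.uint8)
cv2.imwrite("pics/i.png",g)
E
```

```text
clock: 3.12
eef_pos: [472.7, 259.0, 236.9]
tool_rot: [-3.141, -0.002, -0.141]
force: [0.9, -0.0, -0.3]
width: 50.3
3.22 [472.7 259.4 237.5] [-3.14e+00 -3.00e-03 -1.40e-01] F [ 0.2  0.4 -0.2] w 50.2
```

View pics/i.png

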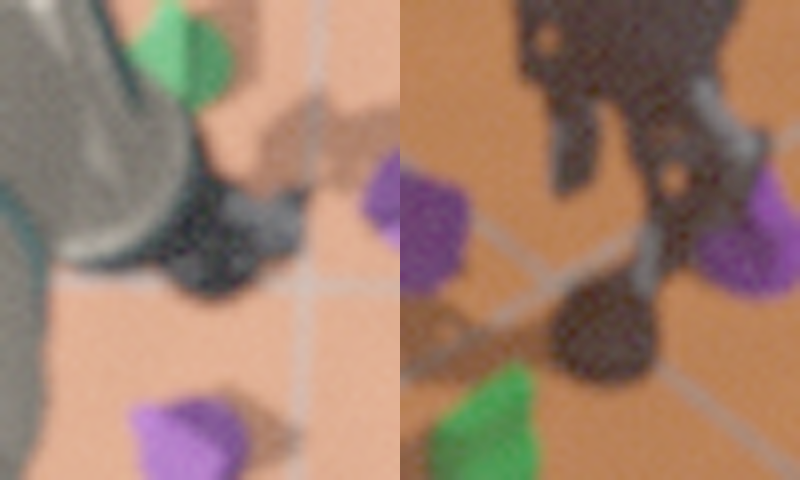

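```bash
python3 -m jog '[0,0,25,0,50, 0,0,41,0,50, 0,0,41,0,50, 0,0,41,0,50, 0,0,41,0,30, 0,0,41,0,20, 0,0,41,0,8, 0,0,41,0,5, 0,0,41,0,5, 0,0,41,0,5, 0,0,41,0,5, 0,0,41,0,5]'
```

```text
clock: 4.22
eef_pos: [472.3, 259.6, 196.1]
tool_rot: [-3.14, -0.002, -0.14]
force: [-0.4, -0.8, 6.4]
width: 12.6
```

```bash
python3 -m jog '[0,0,0,0,5, 0,0,0,0,5, 0,0,-20,0,5, 0,0,-50,0,5, 0,0,-80,0,5, 0,0,-110,0,5, 0,0,-110,0,5, 0,0,-110,0,5, 0,0,-110,0,5]'
python3 - <<'E'
from h import *
for n in("scene","top"):
    im,_=get_image(n); cv2.imwrite(f"pics/{n}3.png",im)
st()
t=cv2.imread("pics/top3.png"); s=cv2.imread("pics/scene3.png")
f=lambda im,x,y:cv2.resize(im[y:y+60,x:x+50],None,fx=8,fy=8,interpolation=cv2.INTER_CUBIC)
g=np.hstack([f(t,155,190),f(s,300,175)]);g=(255*(g/255.)**.6).astype(np.uint8)
cv2.imwrite("pics/j.png",g)
E
```

```text
clock: 4.97
eef_pos: [471.4, 259.3, 304.6]
tool_rot: [3.142, 0.0, -0.139]
force: [-1.3, 0.5, -1.0]
width: 12.8
5.07 [471.2 259.1 303.6] [ 3.14e+00  2.00e-03 -1.39e-01] F [-0.5  0.6 -0.9] w 12.8
```

View pics/j.png

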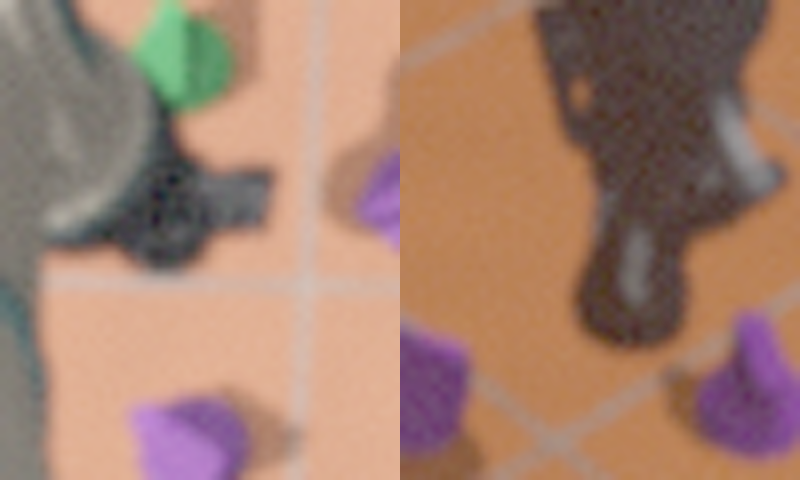

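```bash
python3 -m jog '[35,125,0,-3,5, 70,250,0,-3,5, 128,455,0,-3,5, 128,455,0,-3,5, 128,455,0,-3,5, 128,455,0,-3,5, 128,455,0,-3,5, 128,455,0,-3,5, 128,455,0,-3,5, 128,455,0,-3,5, 128,455,0,-3,5, 128,455,0,-3,5, 128,455,0,-3,5, 128,455,0,-3,5, 128,455,0,-3,5, 128,455,0,-3,5]'
python3 - <<'E'
from h import *
st()
for n in("scene","top"):
    im,_=get_image(n); cv2.imwrite(f"pics/{n}4.png",im)
st()
t=cv2.imread("pics/top4.png"); s=cv2.imread("pics/scene4.png")
f=lambda im,x,y:cv2.resize(im[y:y+60,x:x+50],None,fx=8,fy=8,interpolation=cv2.INTER_CUBIC)
g=np.hstack([f(t,295,170),f(s,200,120)]);g=(255*(g/255.)**.6).astype(np.uint8)
cv2.imwrite("pics/k.png",g)
E
```

```text
clock: 6.4
eef_pos: [535.3, -206.9, 304.1]
tool_rot: [-3.14, 0.002, -0.084]
force: [0.5, 0.8, 0.2]
width: 12.8
6.4 [ 535.3 -206.9  304.1] [-3.14e+00  2.00e-03 -8.40e-02] F [0.5 0.8 0.2] w 12.8
6.5 [ 535.4 -207.2  304.5] [-3.141e+00  1.000e-03 -8.400e-02] F [ 0.4  0.1 -0.8] w 13.0
```

View pics/k.png

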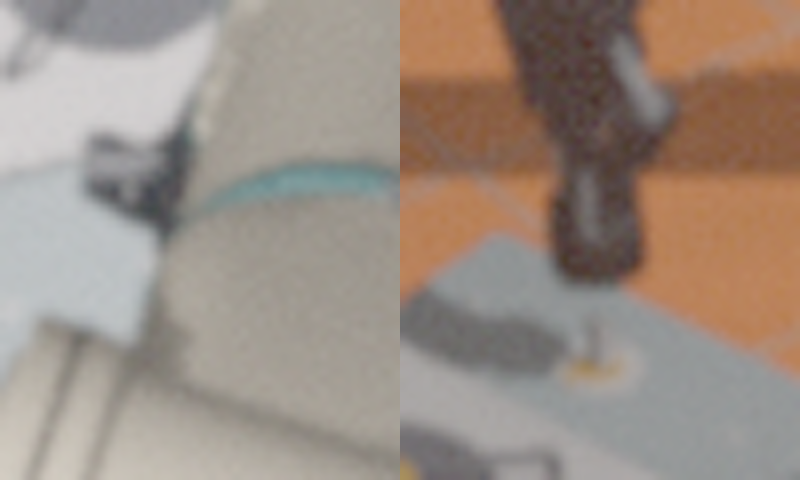

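```bash
python3 -m jog '[0,0,15,0,5, 0,0,22,0,5, 0,0,22,0,5, 0,0,22,0,5, 0,0,22,0,5, 0,0,22,0,5]'
python3 - <<'E'
from h import *
im,_=get_image("scene"); cv2.imwrite("pics/scene5.png",im)
st(); e=read_state()["eef_pos"]
x0,y0,w,h=209,137,34,40; k=cv2.resize(im[y0:y0+h,x0:x0+w],None,fx=15,fy=15,interpolation=cv2.INTER_CUBIC)
k=(255*(k/255.)**.5).astype(np.uint8)
b=k.copy()
for H in knobhulls(e[0]-.2,e[1],-.09,e[2]-195): 
    p=(proj("scene",H)+.5-[x0,y0])*15; cv2.polylines(b,[cv2.convexHull(p.astype(np.int32))],True,(0,255,0),1)
for P in (ring(7,73,535,-209),ring(7,45,535,-209)):
    p=(proj("scene",P)+.5-[x0,y0])*15; cv2.polylines(b,[p.astype(np.int32)],True,(255,255,0),1)
o=np.hstack([k,b]); cv2.imwrite("pics/l.png",cv2.resize(o,(800,int(o.shape[0]*800/o.shape[1]))))
E
```

```text
clock: 7.0
eef_pos: [535.5, -209.0, 283.2]
tool_rot: [3.141, -0.001, -0.087]
force: [0.6, -0.8, -0.5]
width: 13.0
7.05 [ 535.5 -209.1  283.2] [ 3.141e+00 -1.000e-03 -8.700e-02] F [0.4 0.8 0.4] w 12.8
```

View pics/l.png

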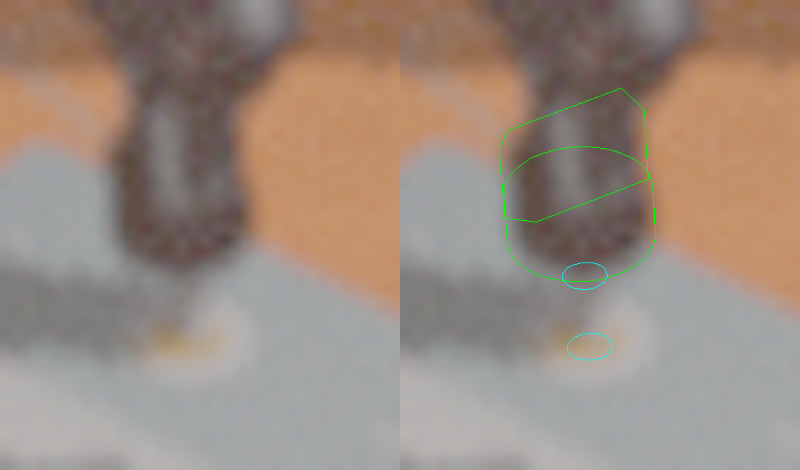

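```bash
python3 -m jog '[0,0,4,0,5, 0,0,8,0,5, 0,0,12,0,5, 0,0,12,0,5, 0,0,12,0,5]'; python3 -m jog '[0,0,1,0,5, 0,0,2,0,5, 0,0,3,0,5, 0,0,3,0,5, 0,0,3,0,5]';python3 -m jog '[0,0,1,0,5, 0,0,2,0,5, 0,0,3,0,5, 0,0,3,0,5, 0,0,3,0,5]'
```

```text
clock: 7.47
eef_pos: [535.1, -209.0, 270.2]
tool_rot: [-3.141, 0.001, -0.087]
force: [1.0, 0.6, -1.5]
width: 12.6
clock: 7.88
eef_pos: [535.2, -209.0, 267.7]
tool_rot: [-3.142, -0.0, -0.087]
force: [0.3, 1.8, -0.8]
width: 12.9
clock: 8.3
eef_pos: [535.3, -209.1, 264.6]
tool_rot: [3.141, -0.0, -0.087]
force: [0.8, 0.1, -0.7]
width: 12.5
```

```bash
python3 -m jog '[0,0,1,0,5, 0,0,2,0,5, 0,0,3,0,5, 0,0,3,0,5, 0,0,3,0,5]'; python3 -m jog '[0,0,1,0,5, 0,0,2,0,5, 0,0,3,0,5, 0,0,3,0,5, 0,0,3,0,5]'
```

```text
clock: 8.72
eef_pos: [535.3, -209.2, 261.6]
tool_rot: [3.141, -0.0, -0.087]
force: [1.4, -0.1, -2.1]
width: 12.8
clock: 9.13
eef_pos: [535.3, -209.1, 258.6]
tool_rot: [3.141, -0.0, -0.087]
force: [0.8, -1.1, -1.4]
width: 12.8
```

The socket is passing over the stem with almost no force. I'll carry on to the bottom.

```bash
python3 -m jog '[0,0,1,0,5, 0,0,2,0,5, 0,0,3,0,5, 0,0,3,0,5, 0,0,3,0,5]'; python3 -m jog '[0,0,1,0,5, 0,0,2,0,5, 0,0,2,0,5, 0,0,2,0,5, 0,0,2,0,5]'
```

```text
clock: 9.55
eef_pos: [535.3, -209.1, 255.6]
tool_rot: [3.142, -0.0, -0.087]
force: [0.6, -1.9, -1.5]
width: 12.8
clock: 9.97
eef_pos: [535.3, -209.1, 254.0]
tool_rot: [3.141, -0.0, -0.087]
force: [-0.5, -1.2, 4.3]
width: 12.7
```

```bash
python3 -m jog '[0,0,0,0,5, 0,0,0,0,5, 0,0,0,0,5, 0,0,1,0,5, 0,0,2,0,5, 0,0,3,0,5, 0,0,3,0,5, 0,0,3,0,5, 0,0,3,0,5]'; python3 -m jog '[0,0,1,0,5, 0,0,2,0,5, 0,0,3,0,5, 0,0,3,0,5, 0,0,3,0,5, 0,0,3,0,5]'
```

```text
clock: 10.72
eef_pos: [535.3, -209.1, 250.8]
tool_rot: [3.142, -0.0, -0.087]
force: [0.3, -0.6, 5.9]
width: 12.9
clock: 11.22
eef_pos: [535.3, -209.1, 248.0]
tool_rot: [3.142, -0.0, -0.087]
force: [-0.3, -0.8, 7.0]
width: 12.5
```

```bash
python3 -m jog '[0,0,1,0,5, 0,0,1.5,0,5, 0,0,1.5,0,5, 0,0,1.5,0,5, 0,0,1.5,0,5]'; python3 -m jog '[0,0,0.5,0,5, 0,0,1,0,5, 0,0,1,0,5, 0,0,1,0,5, 0,0,1,0,5]'
python3 - <<'E'
from h import *
F=[]
for i in range(6):
    im,_=get_image("scene"); F.append(read_state()["force"])
print(np.mean(F,0)); st()
cv2.imwrite("pics/m.png",cv2.resize(im[120:190,195:265],None,fx=8,fy=8,interpolation=cv2.INTER_CUBIC)); cv2.imwrite("pics/n.png",im)
E
```

```text
clock: 11.63
eef_pos: [535.3, -209.2, 246.9]
tool_rot: [3.141, -0.001, -0.087]
force: [-1.9, -0.4, 9.3]
width: 12.5
clock: 12.05
eef_pos: [535.3, -209.2, 246.7]
tool_rot: [3.142, -0.001, -0.087]
force: [-3.1, -0.4, 16.5]
width: 12.7
[-2.93890438  0.06597942 16.40378566]
12.35 [ 535.3 -209.2  246.7] [ 3.142e+00 -1.000e-03 -8.700e-02] F [-2.2 -0.4 16.3] w 12.6
```

View pics/m.png

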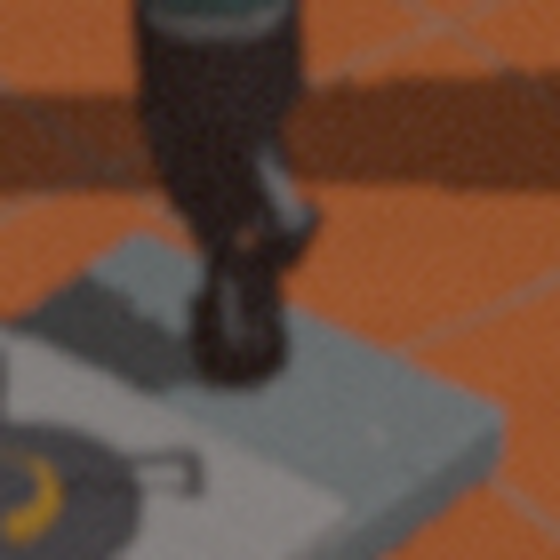

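View pics/n.png

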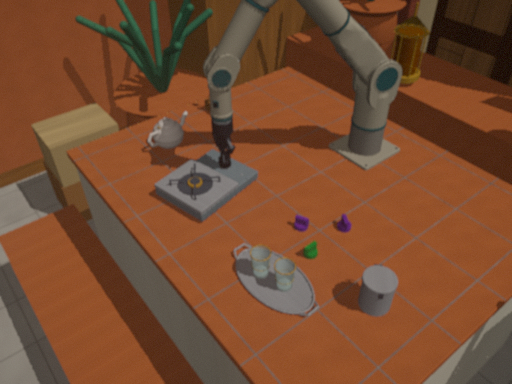

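The knob landed on the stem at TCP z of about 254.6, and the spring stopped solid at 246.8. That is the full 8 mm of travel, and the push is a steady 16 N. Handing in.

```bash
python3 -c "
from h import *
print(finish_job()); st()"
```

```text
the job is handed in; nothing more can be done
None
the job is handed in; nothing more can be done
```

I picked up the black knob by its grip bar, turned its point to match the stem's brass tab, pushed it home and pressed it down. I handed the job in at about 12.4 s, still gripping and pressing; no verdict was reported.

**Last checks**
- **Fit:** the socket slid about 14 mm over the stem with almost no force. The spring's 4 N starting force then appeared at the height where the knob should be fully home.
- **Press:** the stem went down about 8 mm to a firm stop. Force rose from about 4 to 9 N, then held steady at 16 N, with the gripper 12.6 mm open on the knob.
- **Surroundings:** the last scene picture shows the teapot, canister and glasses in their places.

**What disagreed or could not be checked**
- **Knob size:** in the pictures the knob looked about 8% smaller than its stated size.
- **Stem position and angle:** estimates of the stem's position differed by about 3 to 5 mm. Its tab angle came out between about -0.15 and +0.07 rad; I used -0.09, and the knob went on at the first try.
- **Top view:** the arm blocked the top camera's view of the stem at the end, so the final fit was judged from the scene camera, height and force.

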